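Lock the retaining bar over a packed kit tray

ROBOT

A 6-joint arm with a two-finger parallel gripper is mounted at the origin on the work surface. World frame = base frame: x ahead of the robot, y to its left, z up, the work surface at z = 0. Lengths are in m, angles in rad, forces in N, time in s.
With the tool pointing down it reaches from about 0.35 to 0.775 m from the base axis. Payload 5.5 kg.
Tool frame: the origin (TCP) lies midway between the tips of the shut fingers; the grasp point (between the pads) lies 19 mm behind it; z points along the fingers, y is the line along which they close (so a half turn about z gives the same grasp; the last joint's range is limited). The gripper opens to 85 mm and grips with 20 to 120 N. Pads are 22 mm wide; open, the fingers measure 114 mm over their backs; the gripper's body (76 mm by 85 mm) begins 54 mm behind the grasp point. The pads swing forward as they close: fully open they stand 13 mm farther back than shut.
Start: joints at [-1.377, 0.313, 0.046, 1.304, 0, 1.431], TCP at [0.188, -0.543, 0.231] pointing down, gripper open.
Joint ranges: [-2.76, 2.76], [-0.86, 1.69], [-1.03, 1.26], [-2.2, 2.34], [-1.47, 1.5], [-3.14, 3.14]. Speed limits (rad/s): [2.57, 2.57, 3.14, 3.14, 3.14, 3.14].

INTERFACE

Orientations are given as a unit quaternion [w, x, y, z].
In Python, from workcell import env gives the robot as it stands. The module is installed in compiled form; this text tells all that it offers.
- The arm moves only by the tool servo_tool, never from a script. Its argument "increments" is a list of rows, each an object of numbers: "grip": the closure, from 0 (fully open) to 1 (shut); "x", "y", "z": the shift along the tool's x, y, z in mm; "roll": the turn about the tool's z in degrees. In form: [{"grip": .., "x": .., "y": .., "z": .., "roll": ..}, ...]. A call has 1 to 5 rows; each row shifts and turns the commanded pose from where the row before left it, along the tool's axes as they then stand; what a row does not reach is not made up. A row lasts 1/12 s, in which the tool goes at most 41.7 mm and 7.16 degrees, less where a joint would pass 70% of its speed; a pose out of reach is approached as far as the arm can. A call is refused whole if a number of a shift passes 41.7 or a number of a turn 7.16, either way. A call with a gripper value outside its range is refused whole. The fingers move at their own pace and stop on an object; "grip_force" is the grip in N (left out, the last holds). Time passes only in rows, so rows that do not move let the fingers close. It gives the time, the measured TCP pose, the force, the opening and the grip force at its end, in the units of the state.
- env.get_state(): the state, without advancing time (a new reading comes with each control period).
- env.read_camera(name): name is "scene" or "top"; returns the picture (420x560x3 uint8, red, green, blue); there is no depth.
- env.get_calibration(name): a dict with "vertical_fov" (degrees; the focal length in pixels is half the picture's height over the tangent of half this angle, whatever the lens; pixels are square), "cx", "cy" (the principal point, pixels), "rvec" (rotation vector, rad) and "tvec" (3), from world to camera coordinates, as OpenCV has them. Camera axes: x right, y down, z forward; pixel columns grow to the right and rows downward; lengths in m; the calibration is good to about 2 mm. A picture is of the moment at which its call begins. get_calibration takes no time and is no camera call.
- env.hand_in(): hands the job in; it is judged then, once.
The state is a dict: "clock": time; "joint_pos": joint angles; "qvel": joint speeds; "tau": joint torques, N m; "tcp_pos": TCP position; "orientation": TCP orientation; "wrist_force": force on the tool from outside, world axes, zero at the start; "ft_torque": the same for the moment, N m; "finger_gap": finger opening in m; "grip_force": force on a finger pad.
Only numpy, scipy, OpenCV 4.12 (cv2) and the standard library are available. Lean on these libraries where they do the work, as an engineer would, in place of code of your own. Each camera call takes 0.05 s, during which the arm holds its last target. There are 200 camera calls.

TASK

Close the packed kit tray for transport with the long retaining bar: tuck one end of the bar under the tray's hood, push it in against the spring until you feel the stop, without forcing it, and lower the other end behind the upright lip, so that the bar lies flat on both seats, grip upward, and the spring holds it tight against the lip. Let go of it. Leave the short bar and the other things on the bench where they are.

Things in the scene. Friction and masses are not known exactly. Their poses are not given: they have to be found in the camera images.
- bar_mid (a point): Long retaining bar, loose: flat aluminium, 230 mm long (its y axis), 24 wide (x), 8 thick, about 0.18 kg; on the middle of its top an upright black grip block 14 mm thick (x), 50 long (y), 34 tall, so 42 mm tall in all. Same both ways round. The point is on the middle axis 21 mm above the underside; z points up out of the grip block.
- short_bar_mid (a point): A bar of the same section and grip block that is too short for this tray (160 mm long); leave it alone. The two bars may lie in either place. Point and axes as for the long bar.
- seat (a point): Middle of the fixed blue tray at the height of both seats, 50 mm above the bench; z up, y along the tray from lip end (-y) to hood end (+y). When home the bar lies along y, its underside on the seats, its middle over this point but up to 20 mm to either side along y: seats, lip and hood are one rail that is clamped anew each time along the tray, by an amount not given.
- lip_end (a point): Top middle of the tray's -y end wall, 185 mm from the seat point, 6 mm below the seats. Near it, on the rail: a seat 21 mm long, its outer end closed by a lip 18 mm high above the seat, 13 mm thick, its inner face at y = -115 mm (+-20) from the seat point; 8 mm high side cheeks leave a 32 mm gap. Enter hood end low, lip end high (5 to 10 degrees): roof and lip stop a level bar.
- hood_end (a point): Top middle of the +y end wall, 185 mm from the seat point. Near it, on the rail, the hood: a pocket 32 mm wide, mouth 214 mm from the lip's inner face, roof underside 16 mm above the seat, roof top 22. In it a sprung plunger, face 222 mm from the lip when free, 235 at its hard stop, so the 230 mm bar clears the lip only in the last 5 mm. Spring 2.5 N at first, 7 N at the stop.
- tray: The blue tray, 182 x 386 mm, walls 44 mm high, packed with small cartons lower than the walls; it is fixed to the bench. Origin under its middle at bench height, below the seat point; axes as there.
- carton_mid (a point): Bystander: white carton 60 x 90 x 50 mm; the point is its centre.
- core_mid (a point): Bystander: cardboard tape core standing on end, 84 mm across, 48 mm tall; the point is its centre.
- parts_bin_mid (a point): Bystander: open blue parts bin 160 x 100 x 60 mm; the point is its centre.
Not all that is in view belongs to the job. What is shaped like the part that bears bar_mid but blue or orange is not meant.

How it is judged:
At the end, for the whole second after the job is handed in: The long bar lies on both seats, one end under the hood, the other behind the lip, grip up: level within 0.02 rad, within 2.5 mm of seat height, its middle within 24 mm of the seat point along the tray (rail 20 mm + 4 mm) and 6 mm across, in line within 0.06 rad (z of bar_mid in the frame of seat between 0.0185 and 0.0235 m and y of bar_mid in the frame of seat between -0.024 and 0.024 m and x of bar_mid in the frame of seat between -0.006 and 0.006 m and angle between the y axis of bar_mid and the y axis of seat, either way round below 0.06 rad and angle between bar_mid's own z axis and vertical below 0.02 rad); the robot touches nothing.
It fails at once if the bar is forced against the tray with over 35 N while it is being tucked in (tilted more than 0.03 rad) (contact force between bar and tray above 35 N and angle between bar_mid's own z axis and vertical above 0.03 rad).
It fails at once if the short bar is moved more than 30 mm (distance of short_bar_mid from where it was at the start of the episode above 0.03 m).
It fails at once if the white carton is moved more than 30 mm (distance of carton_mid from where it was at the start of the episode above 0.03 m).
It fails at once if the tape core is moved more than 30 mm (distance of core_mid from where it was at the start of the episode above 0.03 m).
It fails at once if the parts bin is moved more than 30 mm (distance of parts_bin_mid from where it was at the start of the episode above 0.03 m).
It also fails if it takes over 40 s, if anything falls off the work surface, if the arm or the gripper's body presses on something with over 40 N, if the wrist force passes 120 N, or if a joint passes its speed limit or range.

## Working session

There is one attempt and no reset: what is moved stays moved. The work goes in short steps, Python scripts to look and compute and a tool call to move; the robot and the scene stay as the last step left them, time stands still between calls to the robot, and variables do not carry over. Pictures are saved under pics/ and viewed, at most 10 in all, crops included, and the job is handed in when it is done.

Besides the shell and the picture viewer there is one more tool, called as name(argument=value, ...) on one line, values as JSON. servo_tool: Moves the arm, as the interface text tells. Its arguments: {"type":"object","properties":{"increments":{"type":"array"},"grip_force":{"type":"number"}},"required":["increments"]}

```bash
mkdir -p pics; ls
python3 - <<'E'
from workcell import env
import cv2
for n in("scene","top"):
    cv2.imwrite(f"pics/{n}0.png",env.read_camera(n)[:,:,::-1]); print(env.get_calibration(n))
print(env.get_state())
E
```

```text
pics
{'vertical_fov': 49.54024561513016, 'cx': 276.2554858016636, 'cy': 206.19516814180085, 'rvec': array([ 0.63099902,  2.4924085 , -1.34492959]), 'tvec': array([ 0.50638447, -0.04873115,  1.45703221])}
{'vertical_fov': 55.84200916098748, 'cx': 281.0839916604931, 'cy': 210.32579663829497, 'rvec': array([ 2.19882065, -2.17062933,  0.05410824]), 'tvec': array([-0.09510416,  0.5378462 ,  0.97514435])}
{'clock': 0.1, 'joint_pos': array([-1.37661237e+00,  3.13940537e-01,  4.51243254e-02,  1.30364055e+00,
        2.86472614e-06,  1.43118477e+00]), 'qvel': array([ 1.43720473e-03, -8.20936318e-04,  3.35732137e-03, -8.44580083e-04,
       -6.52795413e-04, -6.55458610e-05]), 'tau': array([ 2.23079049e-03, -4.81724238e+01,  2.99245799e+01,  1.27231379e-02,
       -1.70699136e-04,  5.82750189e-06]), 'tcp_pos': array([ 0.18828443, -0.54281538,  0.23050238]), 'orientation': array([-8.29944996e-04,  9.86104529e-01,  1.66123958e-01, -2.12187718e-05]), 'wrist_force': array([-0.41130958,  0.15608733,  0.1744473 ]), 'ft_torque': array([ 0.02461246,  0.05333379, -0.02263819]), 'grip_force': 0.0, 'finger_gap': 0.08510004154780221}
```

View pics/scene0.png

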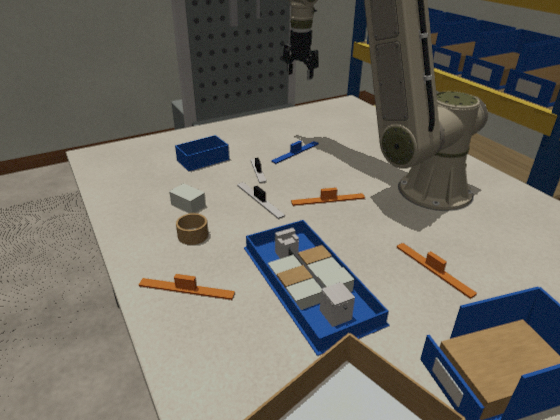

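View pics/top0.png

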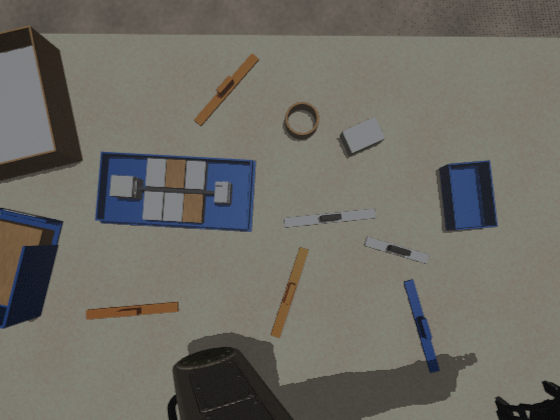

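Run:
```python
import cv2,numpy as np
t=cv2.imread("pics/top0.png");s=cv2.imread("pics/scene0.png")
R=lambda im,x,y,w,h,W,H:cv2.resize(im[y:y+h,x:x+w],(W,H),interpolation=cv2.INTER_CUBIC)
a=R(t,90,145,175,95,800,434); cv2.imwrite("pics/traytop.png",a)
b=np.hstack([R(s,240,215,150,130,519,450),R(s,230,150,80,130,277,450)]);cv2.imwrite("pics/trayscene.png",b)
cv2.imwrite("pics/bars.png",R(t,275,190,160,80,800,400))
```

```text
(no output)
```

View pics/traytop.png

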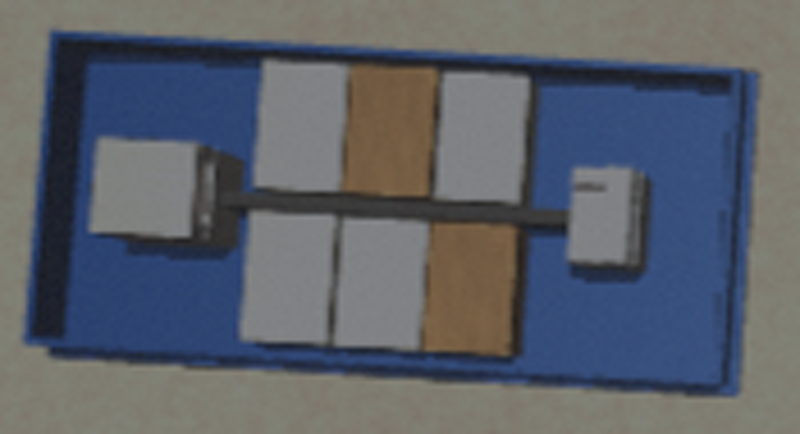

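View pics/trayscene.png

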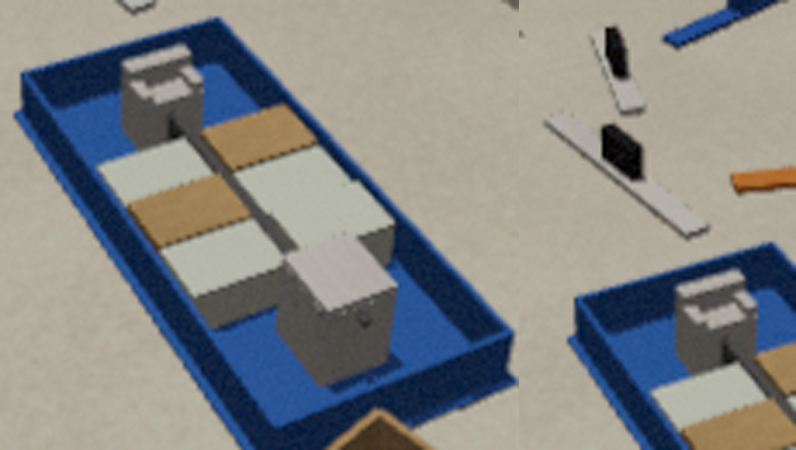

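View pics/bars.png

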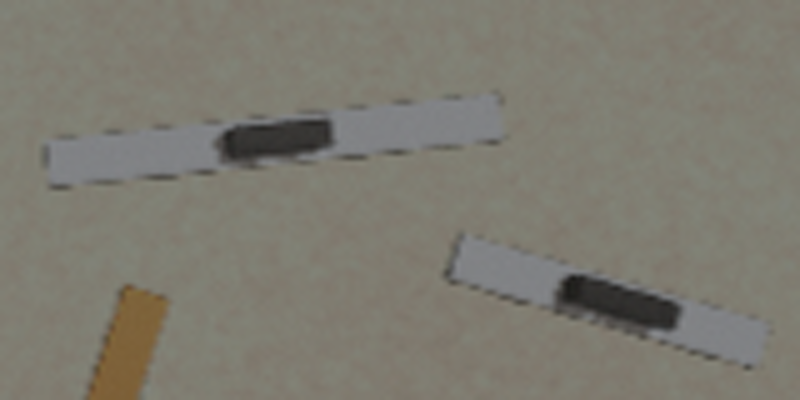

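```bash
cat > h.py <<'E'
import numpy as np,cv2
from workcell import env
def K(n):
    c=env.get_calibration(n);f=210/np.tan(np.radians(c["vertical_fov"])/2)
    return np.array([[f,0,c["cx"]],[0,f,c["cy"]],[0,0,1]]),c["rvec"],c["tvec"]
def P(n,uv,z):
    k,r,t=K(n);R=cv2.Rodrigues(r)[0];C=-R.T@t
    d=(R.T@np.linalg.inv(k)@np.c_[np.array(uv,float),np.ones(len(uv))].T).T
    return C+d*((z-C[2])/d[:,2])[:,None]
def proj(n,X):
    k,r,t=K(n);return cv2.projectPoints(np.array(X,float).reshape(-1,3),r,t,k,None)[0][:,0]
E
python3 - <<'E'
from h import *
np.set_printoptions(4,suppress=True)
b=np.array([(45,140),(500,93),(503,140),(50,187)])/5+[275,190]
B=P("top",b,.008);print(B,B.mean(0),np.linalg.norm(B[1]-B[0]))
d=(B[0]+B[3]-B[1]-B[2]);print("bar yaw",np.degrees(np.arctan2(d[1],d[0])))
g=np.array([(275,137)])/5+[275,190];print("grip top",P("top",g,.042))
t=np.array([(52,32),(745,70),(727,388),(27,343)])/4.571+[90,145]
T=P("top",t,.044);print(T,T.mean(0),np.linalg.norm(T[1]-T[0]),np.linalg.norm(T[0]-T[3]))
d=(T[0]+T[3]-T[1]-T[2]);print("tray yaw",np.degrees(np.arctan2(d[1],d[0])))
h=np.array([(198,145),(193,240),(97,137),(90,232)])/4.571+[90,145];print("hood",P("top",h,.072))
l=np.array([(635,168),(630,266),(572,166),(568,262)])/4.571+[90,145];print("lip",P("top",l,.068),P("top",l,.058))
print(proj("top",[env.get_state()["tcp_pos"]]),proj("scene",[env.get_state()["tcp_pos"]]))
e=cv2.cvtColor(cv2.imread("pics/top0.png"),6)
E
```

```text
[[ 0.5202 -0.0957  0.008 ]
 [ 0.5468 -0.3242  0.008 ]
 [ 0.5232 -0.3257  0.008 ]
 [ 0.4966 -0.0985  0.008 ]] [ 0.5217 -0.211   0.008 ] 0.23008144831141883
bar yaw 96.65000055619527
grip top [[ 0.5217 -0.2075  0.042 ]]
[[ 0.6758  0.3563  0.044 ]
 [ 0.6592 -0.018   0.044 ]
 [ 0.4888 -0.0114  0.044 ]
 [ 0.5079  0.3629  0.044 ]] [0.5829 0.1724 0.044 ] 0.3747028331423631 0.16798114651429558
tray yaw 87.27742248629191
hood [[0.6114 0.2641 0.072 ]
 [0.5617 0.265  0.072 ]
 [0.6149 0.3172 0.072 ]
 [0.5652 0.3189 0.072 ]]
lip [[0.6025 0.0364 0.068 ]
 [0.5512 0.038  0.068 ]
 [0.6032 0.0694 0.068 ]
 [0.5529 0.0703 0.068 ]] [[0.6038 0.0379 0.058 ]
 [0.552  0.0394 0.058 ]
 [0.6045 0.0712 0.058 ]
 [0.5537 0.0721 0.058 ]]
[[517.5263 391.3469]] [[299.0019  80.8377]]
```

servo_tool(increments=[{"roll":-7.1},{"roll":-7.1},{"roll":-7.1},{"roll":-7.1},{"roll":-7.1}])

```text
invalid input at $.increments[0]: expected keys grip, x, y, z, roll
```

servo_tool(increments=[{"roll":-7},{"roll":-7},{"roll":-7},{"roll":-7},{"roll":-7}])

```text
invalid input at $.increments[0]: expected keys grip, x, y, z, roll
```

servo_tool(increments=[{"roll":-7},{}])

```text
invalid input at $.increments[0]: expected keys grip, x, y, z, roll
```

```bash
cat >> h.py <<'E'
from scipy.spatial.transform import Rotation as Rn
def to(tx,ty,tz,yaw):
    s=env.get_state();q=s["orientation"];R=Rn.from_quat(np.r_[q[1:],q[0]]).as_matrix()
    y=np.degrees(np.arctan2(R[1,0],R[0,0]))
    print("t",round(s["clock"],2),"tcp",s["tcp_pos"].round(4),"yaw",y.round(2),"F",s["wrist_force"].round(2),"gap",s["finger_gap"].round(4),"gf",round(s["grip_force"],1))
    print("shift mm",(R.T@(np.array([tx,ty,tz])-s["tcp_pos"])*1000).round(1),"roll",round(y-yaw,2),"q",s["joint_pos"].round(2))
E
python3 -c "
from h import *
to(.5217,-.2095,.2,96.65)"
```

```text
Traceback (most recent call last):
  File "h.py", line 16, in to
    print("t",round(s["clock"],2),"tcp",s["tcp_pos"].round(4),"yaw",y.round(2),"F",s["wrist_force"].round(2),"gap",s["finger_gap"].round(4),"gf",round(s["grip_force"],1))
                                                                                                                   ^^^^^^^^^^^^^^^^^^^^^
AttributeError: 'float' object has no attribute 'round'
```

All keys are needed in each row.

servo_tool(increments=[{"grip":0,"x":0,"y":0,"z":0,"roll":-7.1},{"grip":0,"x":0,"y":0,"z":0,"roll":-7.1},{"grip":0,"x":0,"y":0,"z":0,"roll":-7.1},{"grip":0,"x":0,"y":0,"z":0,"roll":-7.1},{"grip":0,"x":0,"y":0,"z":0,"roll":-7.1}])

```text
clock: 0.52
tcp_pos: [0.1883, -0.543, 0.2308]
orientation: [-0.001, 0.887, 0.462, 0.0]
wrist_force: [-0.2, -0.2, -0.1]
finger_gap: 0.0856
grip_force: 0.0
```

servo_tool(increments=[{"grip":0,"x":0,"y":0,"z":0,"roll":-7},{"grip":0,"x":0,"y":0,"z":0,"roll":-7},{"grip":0,"x":0,"y":0,"z":0,"roll":-7},{"grip":0,"x":0,"y":0,"z":0,"roll":-7},{"grip":0,"x":0,"y":0,"z":0,"roll":-7}])

```text
clock: 0.93
tcp_pos: [0.1883, -0.543, 0.2308]
orientation: [-0.0, 0.707, 0.707, 0.0]
wrist_force: [-0.3, 0.3, -0.1]
finger_gap: 0.0853
grip_force: 0.0
```

servo_tool(increments=[{"grip":0,"x":0,"y":0,"z":0,"roll":-7},{"grip":0,"x":0,"y":0,"z":0,"roll":0}])

```text
clock: 1.1
tcp_pos: [0.1883, -0.543, 0.2308]
orientation: [-0.0, 0.664, 0.748, 0.0]
wrist_force: [-0.7, 0.2, -0.3]
finger_gap: 0.085
grip_force: 0.0
```

```bash
sed -i 's/s\["finger_gap"\].round(4)/round(float(s["finger_gap"]),4)/' h.py
python3 -c "
from h import *
to(.5217,-.2095,.2,96.65)"
```

```text
t 1.1 tcp [ 0.1883 -0.543   0.2308] yaw 96.8 F [-0.7   0.2  -0.34] gap 0.085 gf 0.0
shift mm [291.7 370.5  31.1] roll 0.15 q [-1.38  0.31  0.05  1.3   0.    0.08]
```

servo_tool(increments=[{"grip":0,"x":24.3,"y":30.9,"z":0,"roll":0},{"grip":0,"x":24.3,"y":30.9,"z":0,"roll":0},{"grip":0,"x":24.3,"y":30.9,"z":0,"roll":0},{"grip":0,"x":24.3,"y":30.9,"z":0,"roll":0},{"grip":0,"x":24.3,"y":30.9,"z":0,"roll":0}])

```text
clock: 1.52
tcp_pos: [0.3286, -0.4033, 0.2311]
orientation: [-0.0, 0.667, 0.745, 0.0]
wrist_force: [1.5, 0.5, -0.1]
finger_gap: 0.0855
grip_force: 0.0
```

servo_tool(increments=[{"grip":0,"x":24.3,"y":30.9,"z":0,"roll":0},{"grip":0,"x":24.3,"y":30.9,"z":0,"roll":0},{"grip":0,"x":24.3,"y":30.9,"z":0,"roll":0},{"grip":0,"x":24.3,"y":30.9,"z":0,"roll":0},{"grip":0,"x":24.3,"y":30.9,"z":0,"roll":0}])

```text
clock: 1.93
tcp_pos: [0.4682, -0.2645, 0.2312]
orientation: [-0.0, 0.667, 0.745, -0.0]
wrist_force: [0.0, -0.4, 0.6]
finger_gap: 0.0856
grip_force: 0.0
```

servo_tool(increments=[{"grip":0,"x":24.3,"y":30.9,"z":0,"roll":0.1},{"grip":0,"x":24.3,"y":30.9,"z":0,"roll":0},{"grip":0.2,"x":0,"y":0,"z":40,"roll":0},{"grip":0.2,"x":0,"y":0,"z":40,"roll":0},{"grip":0.2,"x":0,"y":0,"z":0,"roll":0}])

```text
clock: 2.35
tcp_pos: [0.5185, -0.2069, 0.1432]
orientation: [-0.007, 0.666, 0.746, -0.002]
wrist_force: [-1.7, 0.8, -1.1]
finger_gap: 0.0682
grip_force: 0.0
```

```bash
python3 -c "
from h import *
to(.5217,-.2095,.014,96.65)
s=env.read_camera('scene')[:,:,::-1]
cv2.imwrite('pics/s1.png',cv2.resize(s[80:240,200:360],(600,600),interpolation=2))"
```

```text
t 2.35 tcp [ 0.5185 -0.2069  0.1432] yaw 96.46 F [-1.68  0.83 -1.08] gap 0.0682 gf 0.0
shift mm [ -4.1   4.4 129.2] roll -0.19 q [-0.52  0.33 -0.15  1.11 -0.    0.93]
```

View pics/s1.png

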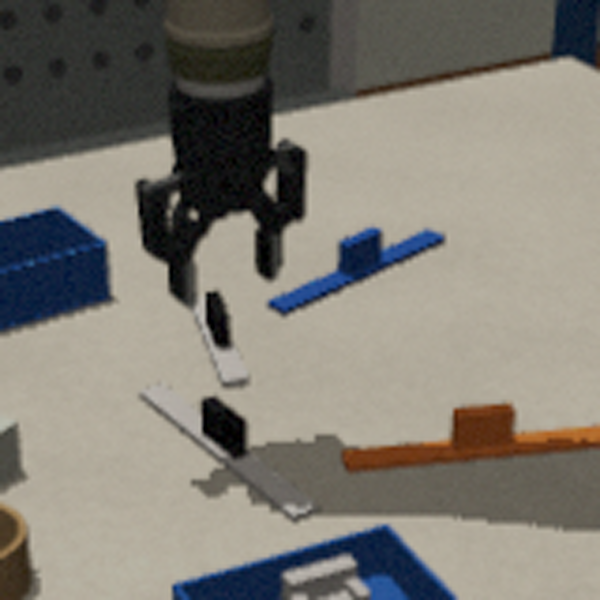

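servo_tool(increments=[{"grip":0.2,"x":-2,"y":2,"z":35,"roll":0},{"grip":0.2,"x":0,"y":0,"z":35,"roll":0},{"grip":0.2,"x":0,"y":0,"z":0,"roll":0},{"grip":0.2,"x":0,"y":0,"z":0,"roll":0}])

```text
clock: 2.73
tcp_pos: [0.5247, -0.213, 0.0821]
orientation: [-0.001, 0.667, 0.745, -0.0]
wrist_force: [0.5, 0.2, 1.5]
finger_gap: 0.0681
grip_force: 0.0
```

```bash
python3 -c "
from h import *
to(.5217,-.2095,.014,96.65)
s=env.read_camera('scene')[:,:,::-1]
cv2.imwrite('pics/s2.png',cv2.resize(s[110:230,210:330],(600,600),interpolation=2))"
```

```text
t 2.73 tcp [ 0.5247 -0.213   0.0821] yaw 96.4 F [0.48 0.18 1.52] gap 0.0681 gf 0.0
shift mm [ 3.8 -2.5 68.1] roll -0.25 q [-0.53  0.39 -0.23  0.96 -0.    0.93]
```

View pics/s2.png

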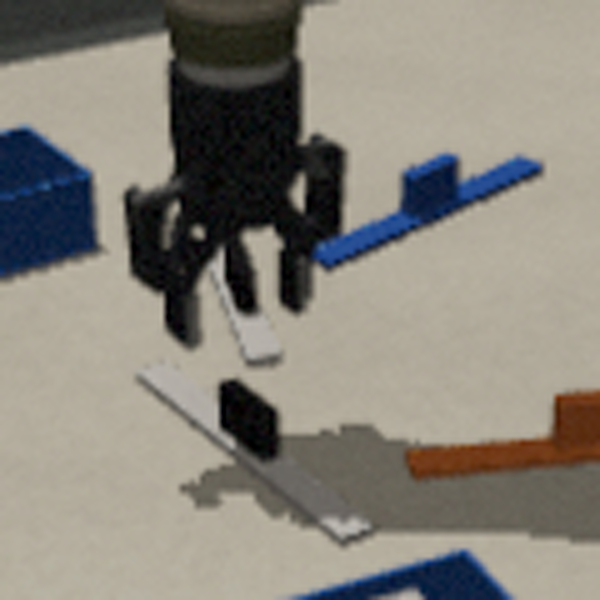

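servo_tool(increments=[{"grip":0.2,"x":4,"y":-2.5,"z":30,"roll":-0.2},{"grip":0.2,"x":0,"y":0,"z":28,"roll":0},{"grip":0.2,"x":0,"y":0,"z":8,"roll":0},{"grip":0.2,"x":0,"y":0,"z":0,"roll":0},{"grip":0.2,"x":0,"y":0,"z":0,"roll":0}])

```text
clock: 3.2
tcp_pos: [0.5237, -0.2099, 0.0175]
orientation: [0.001, 0.665, 0.747, 0.0]
wrist_force: [0.0, -0.1, -0.4]
finger_gap: 0.0683
grip_force: 0.0
```

servo_tool(increments=[{"grip":1,"x":0,"y":0,"z":0,"roll":0},{"grip":1,"x":0,"y":0,"z":0,"roll":0},{"grip":1,"x":0,"y":0,"z":0,"roll":0},{"grip":1,"x":0,"y":0,"z":0,"roll":0},{"grip":1,"x":0,"y":0,"z":0,"roll":0}], grip_force=30)

```text
clock: 3.62
tcp_pos: [0.523, -0.2093, 0.0162]
orientation: [0.001, 0.664, 0.747, 0.0]
wrist_force: [-0.8, 1.1, 4.6]
finger_gap: 0.0138
grip_force: 31.3
```

servo_tool(increments=[{"grip":1,"x":0,"y":0,"z":0,"roll":0},{"grip":1,"x":0,"y":0,"z":0,"roll":0},{"grip":1,"x":0,"y":0,"z":0,"roll":0},{"grip":1,"x":0,"y":0,"z":0,"roll":0}])

```text
clock: 3.95
tcp_pos: [0.5229, -0.2093, 0.0161]
orientation: [0.001, 0.664, 0.747, 0.0]
wrist_force: [-0.4, -1.2, 5.9]
finger_gap: 0.0133
grip_force: 31.4
```

```bash
python3 -c "
from h import *
to(.5217,-.2095,.014,96.65)"
```

```text
t 3.95 tcp [ 0.5229 -0.2093  0.0161] yaw 96.72 F [-0.36 -1.15  5.86] gap 0.0133 gf 31.4
shift mm [-0.  -1.2  2.1] roll 0.07 q [-0.52  0.45 -0.32  0.8  -0.    0.93]
```

servo_tool(increments=[{"grip":1,"x":0,"y":0,"z":-20,"roll":0},{"grip":1,"x":0,"y":0,"z":-35,"roll":0},{"grip":1,"x":0,"y":0,"z":-35,"roll":5},{"grip":1,"x":0,"y":0,"z":-20,"roll":4.4},{"grip":1,"x":0,"y":0,"z":0,"roll":0}], grip_force=60)

```text
clock: 4.37
tcp_pos: [0.525, -0.2104, 0.1302]
orientation: [0.004, 0.724, 0.689, 0.001]
wrist_force: [0.7, -0.8, -1.5]
finger_gap: 0.0131
grip_force: 58.7
```

servo_tool(increments=[{"grip":1,"x":0,"y":0,"z":0,"roll":0},{"grip":1,"x":0,"y":0,"z":0,"roll":0}])

```text
clock: 4.53
tcp_pos: [0.5215, -0.2085, 0.124]
orientation: [-0.001, 0.723, 0.691, -0.0]
wrist_force: [0.0, 0.9, -1.7]
finger_gap: 0.0126
grip_force: 58.6
```

```bash
python3 -c "
from h import *
to(.5812,.1395,.125,87.28)"
```

```text
t 4.53 tcp [ 0.5215 -0.2085  0.124 ] yaw 87.39 F [ 0.01  0.88 -1.73] gap 0.0126 gf 58.6
shift mm [350.4  43.7  -0.8] roll 0.11 q [-0.52  0.34 -0.18  1.05 -0.    1.09]
```

servo_tool(increments=[{"grip":1,"x":25,"y":3,"z":0,"roll":0},{"grip":1,"x":38,"y":4.6,"z":0,"roll":0},{"grip":1,"x":38,"y":4.6,"z":0,"roll":0},{"grip":1,"x":38,"y":4.6,"z":0,"roll":0},{"grip":1,"x":38,"y":4.6,"z":0,"roll":0}])

```text
clock: 4.95
tcp_pos: [0.5504, -0.0314, 0.1229]
orientation: [-0.002, 0.723, 0.69, -0.001]
wrist_force: [1.5, -0.9, -1.2]
finger_gap: 0.0129
grip_force: 58.6
```

servo_tool(increments=[{"grip":1,"x":38,"y":4.6,"z":0,"roll":0},{"grip":1,"x":38,"y":4.6,"z":0,"roll":0},{"grip":1,"x":38,"y":5,"z":0,"roll":0},{"grip":1,"x":36,"y":5,"z":0,"roll":0.1},{"grip":1,"x":23,"y":3,"z":0,"roll":0}])

```text
clock: 5.37
tcp_pos: [0.5809, 0.1419, 0.1227]
orientation: [-0.002, 0.723, 0.691, -0.001]
wrist_force: [0.4, -0.4, -1.6]
finger_gap: 0.0129
grip_force: 58.6
```

servo_tool(increments=[{"grip":1,"x":0,"y":0,"z":0,"roll":0},{"grip":1,"x":0,"y":0,"z":0,"roll":0},{"grip":1,"x":0,"y":0,"z":0,"roll":0},{"grip":1,"x":0,"y":0,"z":0,"roll":0}])

```text
clock: 5.7
tcp_pos: [0.5815, 0.1375, 0.1241]
orientation: [-0.001, 0.724, 0.689, -0.001]
wrist_force: [-0.3, -0.6, -1.5]
finger_gap: 0.0131
grip_force: 58.6
```

```bash
python3 -c "
from h import *
to(.5812,.1395,.125,87.28)
s=env.read_camera('scene')[:,:,::-1];t=env.read_camera('top')[:,:,::-1]
cv2.imwrite('pics/m1.png',np.hstack([cv2.resize(s[160:340,220:400],(400,400),interpolation=2),cv2.resize(t[105:275,90:260],(400,400),interpolation=2)]))"
```

```text
t 5.7 tcp [0.5815 0.1375 0.1241] yaw 87.17 F [-0.27 -0.64 -1.48] gap 0.0131 gf 58.6
shift mm [ 2.  -0.4 -0.9] roll -0.11 q [ 0.1   0.41 -0.08  1.08 -0.    1.72]
```

View pics/m1.png

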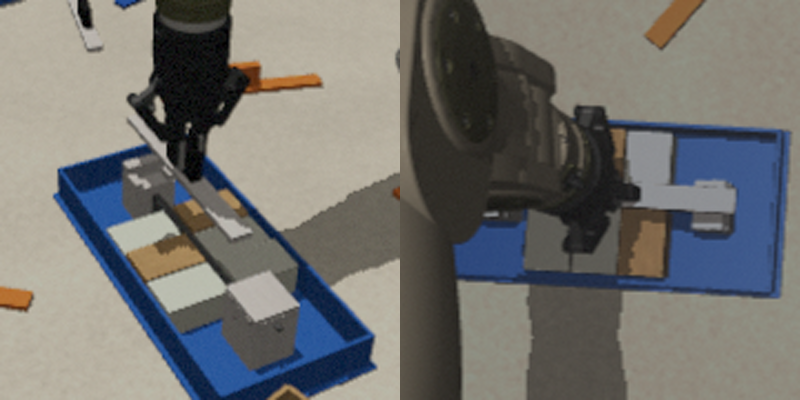

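```bash
python3 -c "
from h import *
to(.5812,.1395,.125,87.28)
print(P('top',[(232.4,189.4)],.116))
u=np.array([.0492,.9988,0]);c=np.array([.5815,.1375,.116]);n=np.array([.9988,-.0492,0])
print(proj('scene',[c+u*.115+n*.012,c+u*.115-n*.012]),proj('top',[c-u*.115]))
print('seen scene',np.array([(252,229),(215,241)])/2.222+[220,160])"
```

```text
t 5.8 tcp [0.582  0.1373 0.1248] yaw 87.13 F [ 0.8   0.65 -1.23] gap 0.0124 gf 58.6
shift mm [ 2.2 -0.9 -0.2] roll -0.15 q [ 0.1   0.41 -0.08  1.08 -0.    1.72]
[[0.57887547 0.02121562 0.116     ]]
[[323.93971415 267.58331903]
 [333.58596666 264.41275786]] [[231.74321793 190.72901946]]
seen scene [[333.41134113 263.06030603]
 [316.75967597 268.46084608]]
```

servo_tool(increments=[{"grip":1,"x":1.5,"y":-1,"z":20,"roll":0},{"grip":1,"x":0,"y":0,"z":13,"roll":0},{"grip":1,"x":0,"y":0,"z":0,"roll":0},{"grip":1,"x":0,"y":0,"z":0,"roll":0},{"grip":1,"x":0,"y":0,"z":0,"roll":0}], grip_force=40)

```text
clock: 6.22
tcp_pos: [0.5819, 0.1395, 0.093]
orientation: [0.0, 0.724, 0.689, 0.0]
wrist_force: [0.3, 0.4, -1.0]
finger_gap: 0.0128
grip_force: 58.6
```

```bash
python3 -c "
from h import *
to(.5812,.1395,.084,87.28)
s=env.read_camera('scene')[:,:,::-1];t=env.read_camera('top')[:,:,::-1]
cv2.imwrite('pics/m2.png',np.hstack([cv2.resize(s[200:340,230:370],(400,400),interpolation=2),cv2.resize(t[155:225,190:260],(400,400),interpolation=2)]))"
```

```text
t 6.22 tcp [0.5819 0.1395 0.093 ] yaw 87.17 F [ 0.35  0.35 -1.01] gap 0.0128 gf 58.6
shift mm [-0.1 -0.7  9. ] roll -0.11 q [ 0.1   0.43 -0.13  1.01 -0.    1.72]
```

View pics/m2.png

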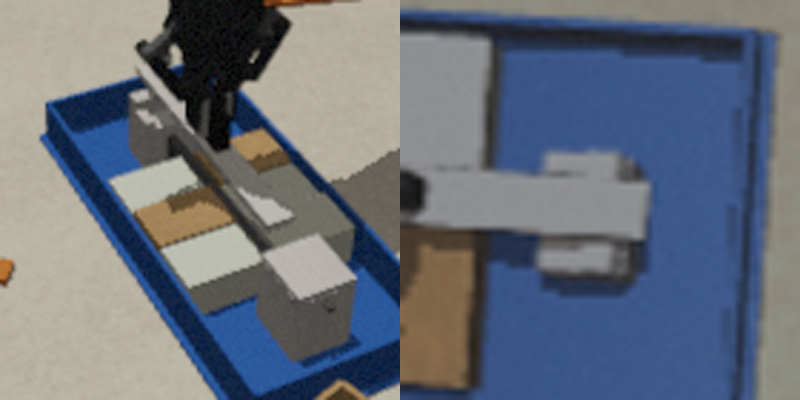

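servo_tool(increments=[{"grip":1,"x":0,"y":-1,"z":4,"roll":0},{"grip":1,"x":0,"y":0,"z":2,"roll":0},{"grip":1,"x":0,"y":0,"z":1,"roll":0},{"grip":1,"x":0,"y":0,"z":0,"roll":0},{"grip":1,"x":0,"y":0,"z":0,"roll":0}], grip_force=30)

```text
clock: 6.73
tcp_pos: [0.5803, 0.1402, 0.0852]
orientation: [-0.0, 0.724, 0.69, -0.0]
wrist_force: [0.5, -0.8, -1.8]
finger_gap: 0.013
grip_force: 58.6
```

servo_tool(increments=[{"grip":1,"x":0,"y":0,"z":2,"roll":0},{"grip":1,"x":0,"y":0,"z":0,"roll":0},{"grip":1,"x":0,"y":0,"z":0,"roll":0}])

```text
clock: 6.98
tcp_pos: [0.5808, 0.1403, 0.0838]
orientation: [0.0, 0.724, 0.69, 0.0]
wrist_force: [0.0, 1.5, 2.6]
finger_gap: 0.0133
grip_force: 59.2
```

servo_tool(increments=[{"grip":1,"x":0,"y":0,"z":2,"roll":0},{"grip":1,"x":0,"y":0,"z":0,"roll":0},{"grip":1,"x":0,"y":0,"z":0,"roll":0}])

```text
clock: 7.23
tcp_pos: [0.581, 0.1407, 0.0823]
orientation: [0.0, 0.724, 0.69, 0.001]
wrist_force: [-0.8, 2.5, 6.3]
finger_gap: 0.0129
grip_force: 59.8
```

servo_tool(increments=[{"grip":1,"x":0,"y":0,"z":2,"roll":0},{"grip":1,"x":0,"y":0,"z":0,"roll":0},{"grip":1,"x":0,"y":0,"z":0,"roll":0}])

```text
clock: 7.48
tcp_pos: [0.5812, 0.1411, 0.0805]
orientation: [0.0, 0.724, 0.69, 0.001]
wrist_force: [-0.1, 4.2, 6.0]
finger_gap: 0.013
grip_force: 60.0
```

servo_tool(increments=[{"grip":1,"x":0,"y":0,"z":2,"roll":0},{"grip":1,"x":0,"y":0,"z":0,"roll":0},{"grip":1,"x":0,"y":0,"z":0,"roll":0}])

```text
clock: 7.73
tcp_pos: [0.5814, 0.1412, 0.0786]
orientation: [0.0, 0.724, 0.69, 0.002]
wrist_force: [-0.1, 5.2, 6.5]
finger_gap: 0.013
grip_force: 60.2
```

servo_tool(increments=[{"grip":1,"x":0,"y":0,"z":1.5,"roll":0},{"grip":1,"x":0,"y":0,"z":0,"roll":0},{"grip":1,"x":0,"y":0,"z":0,"roll":0}])

```text
clock: 7.98
tcp_pos: [0.5815, 0.1414, 0.077]
orientation: [0.0, 0.724, 0.69, 0.002]
wrist_force: [0.0, 5.1, 5.8]
finger_gap: 0.013
grip_force: 60.1
```

```bash
python3 -c "
from h import *
to(.5824,.1655,.066,87.28)
s=env.read_camera('scene')[:,:,::-1];t=env.read_camera('top')[:,:,::-1]
cv2.imwrite('pics/m3.png',np.hstack([cv2.resize(s[220:330,260:370],(500,500),interpolation=2),cv2.resize(t[165:218,205:237],(300,500),interpolation=2)]))"
```

```text
t 7.98 tcp [0.5815 0.1414 0.077 ] yaw 87.28 F [0.01 5.06 5.76] gap 0.013 gf 60.1
shift mm [24.1 -0.3 11. ] roll -0.0 q [ 0.1   0.44 -0.16  0.97  0.    1.72]
```

View pics/m3.png

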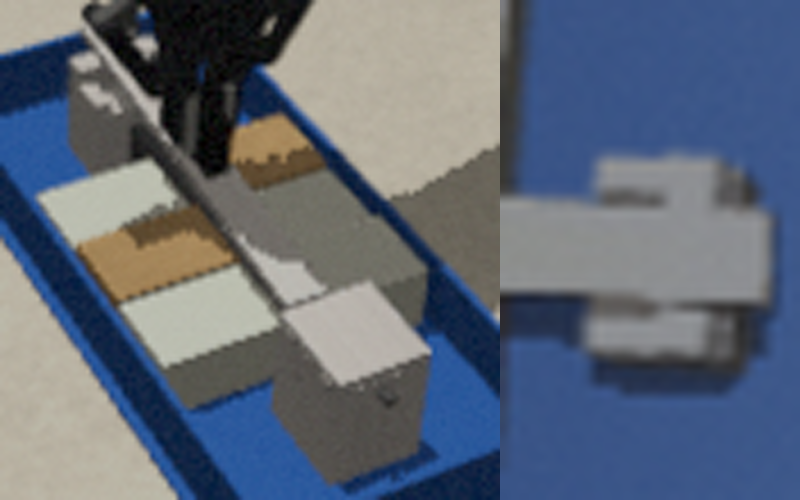

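servo_tool(increments=[{"grip":1,"x":4,"y":0,"z":0,"roll":0},{"grip":1,"x":4,"y":0,"z":0,"roll":0},{"grip":1,"x":0,"y":0,"z":0,"roll":0},{"grip":1,"x":0,"y":0,"z":0,"roll":0}])

```text
clock: 8.42
tcp_pos: [0.5812, 0.1483, 0.0761]
orientation: [0.0, 0.724, 0.69, 0.0]
wrist_force: [0.2, -1.0, 4.2]
finger_gap: 0.0128
grip_force: 59.9
```

servo_tool(increments=[{"grip":1,"x":4,"y":0,"z":0,"roll":0},{"grip":1,"x":3,"y":0,"z":0,"roll":0},{"grip":1,"x":0,"y":0,"z":0,"roll":0},{"grip":1,"x":0,"y":0,"z":0,"roll":0}])

```text
clock: 8.75
tcp_pos: [0.581, 0.1555, 0.0757]
orientation: [-0.0, 0.724, 0.69, 0.0]
wrist_force: [-0.8, 0.7, 4.2]
finger_gap: 0.0128
grip_force: 59.8
```

servo_tool(increments=[{"grip":1,"x":2,"y":0,"z":-1,"roll":0},{"grip":1,"x":1,"y":0,"z":0,"roll":0},{"grip":1,"x":0,"y":0,"z":0,"roll":0},{"grip":1,"x":0,"y":0,"z":0,"roll":0}])

```text
clock: 9.08
tcp_pos: [0.5808, 0.1587, 0.0763]
orientation: [-0.001, 0.724, 0.69, -0.0]
wrist_force: [-0.0, 2.1, -0.6]
finger_gap: 0.0133
grip_force: 59.3
```

servo_tool(increments=[{"grip":1,"x":2,"y":0,"z":0,"roll":0},{"grip":1,"x":2,"y":0,"z":0,"roll":0},{"grip":1,"x":0,"y":0,"z":0,"roll":0},{"grip":1,"x":0,"y":0,"z":0,"roll":0}])

```text
clock: 9.42
tcp_pos: [0.5812, 0.1623, 0.0765]
orientation: [-0.0, 0.724, 0.69, -0.0]
wrist_force: [0.7, -0.2, -1.7]
finger_gap: 0.013
grip_force: 59.1
```

servo_tool(increments=[{"grip":1,"x":2,"y":0,"z":0,"roll":0},{"grip":1,"x":1,"y":0,"z":0,"roll":0},{"grip":1,"x":0,"y":0,"z":0,"roll":0},{"grip":1,"x":0,"y":0,"z":0,"roll":0}])

```text
clock: 9.75
tcp_pos: [0.5814, 0.1647, 0.0767]
orientation: [0.0, 0.724, 0.69, -0.0]
wrist_force: [-1.0, -3.7, -1.0]
finger_gap: 0.0131
grip_force: 59.1
```

servo_tool(increments=[{"grip":1,"x":2,"y":0,"z":0,"roll":0},{"grip":1,"x":1,"y":0,"z":0,"roll":0},{"grip":1,"x":0,"y":0,"z":0,"roll":0},{"grip":1,"x":0,"y":0,"z":0,"roll":0}])

```text
clock: 10.08
tcp_pos: [0.5816, 0.168, 0.0767]
orientation: [0.0, 0.724, 0.69, -0.0]
wrist_force: [-0.7, -4.6, -0.7]
finger_gap: 0.0128
grip_force: 59.1
```

servo_tool(increments=[{"grip":1,"x":2,"y":0,"z":0,"roll":0},{"grip":1,"x":1,"y":0,"z":0,"roll":0},{"grip":1,"x":0,"y":0,"z":0,"roll":0},{"grip":1,"x":0,"y":0,"z":0,"roll":0}])

```text
clock: 10.42
tcp_pos: [0.5818, 0.1709, 0.0767]
orientation: [0.0, 0.724, 0.69, -0.0]
wrist_force: [-1.2, -5.0, -1.0]
finger_gap: 0.0131
grip_force: 59.1
```

servo_tool(increments=[{"grip":1,"x":1.5,"y":0,"z":0,"roll":0},{"grip":1,"x":0,"y":0,"z":0,"roll":0},{"grip":1,"x":0,"y":0,"z":0,"roll":0},{"grip":1,"x":0,"y":0,"z":0,"roll":0}])

```text
clock: 10.75
tcp_pos: [0.5818, 0.1722, 0.0767]
orientation: [0.0, 0.724, 0.69, -0.0]
wrist_force: [-0.8, -5.7, 0.2]
finger_gap: 0.0132
grip_force: 59.2
```

servo_tool(increments=[{"grip":1,"x":1.2,"y":0,"z":0,"roll":0},{"grip":1,"x":0,"y":0,"z":0,"roll":0},{"grip":1,"x":0,"y":0,"z":0,"roll":0},{"grip":1,"x":0,"y":0,"z":0,"roll":0}])

```text
clock: 11.08
tcp_pos: [0.5819, 0.1733, 0.0767]
orientation: [0.0, 0.724, 0.69, -0.001]
wrist_force: [-0.4, -6.1, -0.4]
finger_gap: 0.0128
grip_force: 59.2
```

servo_tool(increments=[{"grip":1,"x":1.2,"y":0,"z":0,"roll":0},{"grip":1,"x":0,"y":0,"z":0,"roll":0},{"grip":1,"x":0,"y":0,"z":0,"roll":0},{"grip":1,"x":0,"y":0,"z":0,"roll":0}])

```text
clock: 11.42
tcp_pos: [0.5819, 0.1744, 0.0767]
orientation: [0.0, 0.724, 0.69, -0.001]
wrist_force: [-0.6, -5.9, -0.4]
finger_gap: 0.0133
grip_force: 59.2
```

servo_tool(increments=[{"grip":1,"x":1,"y":0,"z":0,"roll":0},{"grip":1,"x":0,"y":0,"z":0,"roll":0},{"grip":1,"x":0,"y":0,"z":0,"roll":0},{"grip":1,"x":0,"y":0,"z":0,"roll":0}])

```text
clock: 11.75
tcp_pos: [0.5819, 0.1753, 0.0767]
orientation: [0.0, 0.724, 0.69, -0.001]
wrist_force: [-1.8, -7.2, -0.8]
finger_gap: 0.0131
grip_force: 59.2
```

One more small step to feel the stop.

servo_tool(increments=[{"grip":1,"x":1,"y":0,"z":0,"roll":0},{"grip":1,"x":0,"y":0,"z":0,"roll":0},{"grip":1,"x":0,"y":0,"z":0,"roll":0},{"grip":1,"x":0,"y":0,"z":0,"roll":0}])

```text
clock: 12.08
tcp_pos: [0.582, 0.1757, 0.0768]
orientation: [0.001, 0.724, 0.689, -0.001]
wrist_force: [-1.8, -8.0, 1.3]
finger_gap: 0.0132
grip_force: 59.4
```

servo_tool(increments=[{"grip":1,"x":1,"y":0,"z":0,"roll":0},{"grip":1,"x":0,"y":0,"z":0,"roll":0},{"grip":1,"x":0,"y":0,"z":0,"roll":0},{"grip":1,"x":0,"y":0,"z":0,"roll":0}])

```text
clock: 12.42
tcp_pos: [0.582, 0.1757, 0.0769]
orientation: [0.001, 0.725, 0.689, -0.002]
wrist_force: [-1.8, -11.3, 2.1]
finger_gap: 0.0131
grip_force: 59.5
```

servo_tool(increments=[{"grip":1,"x":-2,"y":0,"z":0,"roll":0},{"grip":1,"x":-2,"y":0,"z":0,"roll":0},{"grip":1,"x":0,"y":0,"z":1,"roll":0},{"grip":1,"x":0,"y":0,"z":0,"roll":0},{"grip":1,"x":0,"y":0,"z":0,"roll":0}])

```text
clock: 12.83
tcp_pos: [0.582, 0.1734, 0.0761]
orientation: [0.0, 0.724, 0.69, -0.0]
wrist_force: [-1.2, -7.1, 1.7]
finger_gap: 0.0132
grip_force: 59.5
```

servo_tool(increments=[{"grip":1,"x":0,"y":0,"z":1,"roll":0},{"grip":1,"x":0,"y":0,"z":1,"roll":0},{"grip":1,"x":0,"y":0,"z":0,"roll":0},{"grip":1,"x":0,"y":0,"z":0,"roll":0}])

```text
clock: 13.17
tcp_pos: [0.5824, 0.1736, 0.0742]
orientation: [0.001, 0.724, 0.69, 0.0]
wrist_force: [-1.3, -6.0, 2.0]
finger_gap: 0.013
grip_force: 59.5
```

servo_tool(increments=[{"grip":1,"x":0,"y":0,"z":1,"roll":0},{"grip":1,"x":-0.4,"y":0,"z":1,"roll":0},{"grip":1,"x":0,"y":0,"z":0,"roll":0},{"grip":1,"x":0,"y":0,"z":0,"roll":0}])

```text
clock: 13.5
tcp_pos: [0.5826, 0.1734, 0.073]
orientation: [0.001, 0.724, 0.69, 0.001]
wrist_force: [-1.4, -7.2, 4.6]
finger_gap: 0.0132
grip_force: 60.1
```

servo_tool(increments=[{"grip":1,"x":-0.4,"y":0,"z":1,"roll":0},{"grip":1,"x":0,"y":0,"z":1,"roll":0},{"grip":1,"x":0,"y":0,"z":0,"roll":0},{"grip":1,"x":0,"y":0,"z":0,"roll":0}])

```text
clock: 13.83
tcp_pos: [0.5828, 0.1727, 0.0711]
orientation: [0.001, 0.724, 0.69, 0.001]
wrist_force: [-2.2, -8.1, 5.9]
finger_gap: 0.013
grip_force: 60.2
```

servo_tool(increments=[{"grip":1,"x":-1,"y":0,"z":1,"roll":0},{"grip":1,"x":0,"y":0,"z":1,"roll":0},{"grip":1,"x":0,"y":0,"z":0,"roll":0},{"grip":1,"x":0,"y":0,"z":0,"roll":0}])

```text
clock: 14.17
tcp_pos: [0.5828, 0.1721, 0.0691]
orientation: [0.001, 0.724, 0.69, 0.001]
wrist_force: [-2.3, -6.0, 6.1]
finger_gap: 0.013
grip_force: 60.3
```

servo_tool(increments=[{"grip":1,"x":-1,"y":0,"z":1,"roll":0},{"grip":1,"x":0,"y":0,"z":1,"roll":0},{"grip":1,"x":0,"y":0,"z":0,"roll":0},{"grip":1,"x":0,"y":0,"z":0,"roll":0}])

```text
clock: 14.5
tcp_pos: [0.5827, 0.1713, 0.067]
orientation: [0.0, 0.724, 0.69, 0.001]
wrist_force: [-2.8, -4.9, 5.5]
finger_gap: 0.0131
grip_force: 60.2
```

servo_tool(increments=[{"grip":1,"x":0,"y":0,"z":1,"roll":0},{"grip":1,"x":0,"y":0,"z":0,"roll":0},{"grip":1,"x":0,"y":0,"z":0,"roll":0}])

```text
clock: 14.75
tcp_pos: [0.5827, 0.1711, 0.0662]
orientation: [0.001, 0.724, 0.69, 0.001]
wrist_force: [-1.6, -6.6, 6.0]
finger_gap: 0.0131
grip_force: 60.4
```

servo_tool(increments=[{"grip":1,"x":0,"y":0,"z":1,"roll":0},{"grip":1,"x":0,"y":0,"z":0,"roll":0},{"grip":1,"x":0,"y":0,"z":0,"roll":0}])

```text
clock: 15.0
tcp_pos: [0.5828, 0.171, 0.0659]
orientation: [0.001, 0.724, 0.69, 0.001]
wrist_force: [-3.5, -7.6, 10.3]
finger_gap: 0.0126
grip_force: 60.9
```

servo_tool(increments=[{"grip":1,"x":0,"y":0,"z":0.8,"roll":0},{"grip":1,"x":0,"y":0,"z":0,"roll":0},{"grip":1,"x":0,"y":0,"z":0,"roll":0}])

```text
clock: 15.25
tcp_pos: [0.5828, 0.1711, 0.0659]
orientation: [0.001, 0.724, 0.69, 0.001]
wrist_force: [-5.8, -8.0, 14.7]
finger_gap: 0.0129
grip_force: 61.7
```

servo_tool(increments=[{"grip":1,"x":-1.5,"y":0,"z":-1,"roll":0},{"grip":1,"x":-1.5,"y":0,"z":0,"roll":0},{"grip":1,"x":0,"y":0,"z":0,"roll":0},{"grip":1,"x":0,"y":0,"z":0,"roll":0}])

```text
clock: 15.58
tcp_pos: [0.5829, 0.1699, 0.0659]
orientation: [-0.0, 0.724, 0.69, 0.002]
wrist_force: [-3.2, -1.3, 9.7]
finger_gap: 0.013
grip_force: 60.7
```

servo_tool(increments=[{"grip":1,"x":-1.2,"y":0,"z":0,"roll":0},{"grip":1,"x":0,"y":0,"z":0,"roll":0},{"grip":1,"x":0,"y":0,"z":0,"roll":0}])

```text
clock: 15.83
tcp_pos: [0.5829, 0.1692, 0.0659]
orientation: [-0.0, 0.724, 0.69, 0.003]
wrist_force: [-2.5, 1.0, 9.0]
finger_gap: 0.0129
grip_force: 60.6
```

servo_tool(increments=[{"grip":1,"x":-1.2,"y":0,"z":0,"roll":0},{"grip":1,"x":0,"y":0,"z":0,"roll":0},{"grip":1,"x":0,"y":0,"z":0,"roll":0}])

```text
clock: 16.08
tcp_pos: [0.5829, 0.1682, 0.0659]
orientation: [-0.001, 0.723, 0.69, 0.003]
wrist_force: [-1.7, 1.1, 7.5]
finger_gap: 0.013
grip_force: 60.6
```

servo_tool(increments=[{"grip":1,"x":-1.2,"y":0,"z":0,"roll":0},{"grip":1,"x":0,"y":0,"z":0,"roll":0},{"grip":1,"x":0,"y":0,"z":0,"roll":0}])

```text
clock: 16.33
tcp_pos: [0.5829, 0.1682, 0.0659]
orientation: [-0.001, 0.723, 0.691, 0.004]
wrist_force: [-1.9, 5.7, 7.3]
finger_gap: 0.0127
grip_force: 60.4
```

servo_tool(increments=[{"grip":1,"x":-1.2,"y":0,"z":0,"roll":0},{"grip":1,"x":0,"y":0,"z":0,"roll":0},{"grip":1,"x":0,"y":0,"z":0,"roll":0}])

```text
clock: 16.58
tcp_pos: [0.5829, 0.1682, 0.0659]
orientation: [-0.002, 0.723, 0.691, 0.005]
wrist_force: [-2.6, 10.1, 7.2]
finger_gap: 0.0127
grip_force: 60.3
```

servo_tool(increments=[{"grip":1,"x":2.2,"y":0,"z":-0.8,"roll":0},{"grip":1,"x":0,"y":0,"z":0,"roll":0},{"grip":1,"x":0,"y":0,"z":0,"roll":0}])

```text
clock: 16.83
tcp_pos: [0.5828, 0.1682, 0.0659]
orientation: [-0.001, 0.723, 0.69, 0.003]
wrist_force: [-0.2, 5.9, 4.9]
finger_gap: 0.0132
grip_force: 60.2
```

servo_tool(increments=[{"grip":0.4,"x":0,"y":0,"z":0,"roll":0},{"grip":0.4,"x":0,"y":0,"z":0,"roll":0},{"grip":0.4,"x":0,"y":0,"z":0,"roll":0},{"grip":0.4,"x":0,"y":0,"z":0,"roll":0},{"grip":0.4,"x":0,"y":0,"z":0,"roll":0}])

```text
clock: 17.25
tcp_pos: [0.5815, 0.1652, 0.0644]
orientation: [-0.0, 0.724, 0.69, -0.0]
wrist_force: [0.2, -1.0, 0.0]
finger_gap: 0.0508
grip_force: 0.0
```

servo_tool(increments=[{"grip":0.4,"x":0,"y":0,"z":-10,"roll":0},{"grip":0.4,"x":0,"y":0,"z":-30,"roll":0},{"grip":0.4,"x":0,"y":0,"z":-40,"roll":0},{"grip":0.4,"x":0,"y":0,"z":-40,"roll":0},{"grip":0.4,"x":0,"y":0,"z":0,"roll":0}])

```text
clock: 17.67
tcp_pos: [0.5859, 0.1662, 0.1944]
orientation: [0.004, 0.724, 0.69, 0.006]
wrist_force: [0.4, 1.4, 1.0]
finger_gap: 0.0517
grip_force: 0.0
```

servo_tool(increments=[{"grip":0.4,"x":-30,"y":-30,"z":0,"roll":0},{"grip":0.4,"x":-30,"y":-30,"z":0,"roll":0},{"grip":0.4,"x":-30,"y":-30,"z":0,"roll":0},{"grip":0.4,"x":-30,"y":-30,"z":0,"roll":0},{"grip":0.4,"x":0,"y":0,"z":0,"roll":0}])

```text
clock: 18.08
tcp_pos: [0.4513, 0.0508, 0.1843]
orientation: [-0.002, 0.725, 0.689, -0.003]
wrist_force: [0.0, 0.2, 0.0]
finger_gap: 0.0512
grip_force: 0.0
```

```bash
python3 -c "
from h import *
to(.5824,.1655,.066,87.28)
s=env.read_camera('scene');t=env.read_camera('top')
cv2.imwrite('pics/f.png',s[:,:,::-1]);cv2.imwrite('pics/ft.png',t[:,:,::-1])
def blk(im,x0,x1,y0,y1,th):
    m=(im[y0:y1,x0:x1].max(2)<th).astype(np.uint8);n,l,st,c=cv2.connectedComponentsWithStats(m)
    for i in range(1,n):
        if st[i,4]>15: print(st[i]+[x0,y0,0,0,0],c[i]+[x0,y0])
blk(s,265,335,225,300,35);print('top');blk(t,140,215,175,205,35)
u=np.array([.0475,.9989,0]);n=np.array([.9989,-.0475,0]);c=np.array([.5827,.1682,.05])
q=[c+u*a+n*b+[0,0,h] for a in(-.025,.025) for b in(-.007,.007) for h in(.008,.042)]
print('pred scene',proj('scene',q).min(0),proj('scene',q).max(0),'top',proj('top',q).min(0),proj('top',q).max(0))"
```

```text
t 18.08 tcp [0.4513 0.0508 0.1843] yaw 87.03 F [0.03 0.24 0.01] gap 0.0512 gf 0.0
shift mm [121.5 125.7 117.3] roll -0.25 q [-0.06  0.11 -0.33  1.14 -0.    1.56]
[302 246  14  23 198] [308.5        257.08080808]
top
[176 187   9   5  18] [181.44444444 189.77777778]
pred scene [300.74709434 245.3018196 ] [317.20983729 270.78154731] top [159.74036939 184.56155057] [185.28759051 193.33716778]
```

```bash
python3 -c "
from workcell import env
print(env.hand_in())"
```

```text
the job is handed in; nothing more can be done
None
```

I put the long bar in the tray, under the hood and behind the lip, let it go and handed the job in at about 18 s. The last camera check put its grip block within about 1 px of where it should be, but the hand-in returned no verdict.

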